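Cover the filled parts cups at the pen-barrel bench

TASK

Close up the two filled parts cups against dust: set the empty blue cup mouth down on the filled blue cup and the empty red cup mouth down on the filled red cup, rim squarely on rim so that each pair stands stable. Set them down gently rather than dropping them, and leave the filled cups upright where they stand.

Things in the scene. Friction and masses are not known exactly. Their poses are not given: they have to be found in the camera images.
- blue_full: Filled blue cup, mouth up, holding brass ferrules below the rim. Round body 56 mm across, wall 4, floor 5, 50 tall overall; flat flange 80 mm across, 5 thick, round the mouth (rim). Loose rigid plastic. Origin: centre of underside, z up: rim's top face 50 mm above it. 200 to 300 g.
- red_full: Filled red cup, mouth up, holding dark wooden plugs below the rim. Round body 44 mm across, wall 4, floor 5, 50 tall overall; flat flange 68 mm across, 5 thick, round the mouth (rim). Loose rigid plastic. Origin: centre of underside, z up: rim's top face 50 mm above it. 200 to 300 g.
- blue_empty: Empty blue cup, mouth down on the table. Round body 56 mm across, wall 4, floor 5, 50 tall overall; flat flange 80 mm across, 5 thick, round the mouth (rim). Loose rigid plastic. Grip its sides above the flange. Origin: centre of the rim's face (lowest), z up. 50 to 120 g.
- red_empty: Empty red cup, mouth down on the table. Round body 44 mm across, wall 4, floor 5, 50 tall overall; flat flange 68 mm across, 5 thick, round the mouth (rim). Loose rigid plastic. Grip its sides above the flange. Origin: centre of the rim's face (lowest), z up. 50 to 120 g. A white one like it nearby is not needed. Cups start 130 mm or more apart.
Mind the look-alikes: they are no part of the job. What is shaped like the red_empty but green is not meant.

How it is judged:
By the outcome, as a careful person would: the job done as asked, in the order asked, and still so for the second after the job is handed in, with the robot touching nothing.
It also fails if it takes over 54 s, if anything falls off the work surface, if the arm or the gripper's body presses on something with over 40 N, if the wrist force passes 120 N, or if a joint passes its speed limit or range.

ROBOT

A 7-joint arm with a two-finger parallel gripper is mounted at the origin on the work surface. World frame = base frame: x ahead of the robot, y to its left, z up, the work surface at z = 0. Lengths are in mm, angles in rad, forces in N, time in s.
With the tool pointing down it reaches from about 350 to 900 mm from the base axis. Payload 8.1 kg.
Tool frame: the origin (TCP) lies on the centre line of the jaws, within the pads' length; the fingertips stand 25 mm ahead of it and the grasp point (between the pads) lies 6 mm ahead of it (manip.nose_length is the distance from the TCP to the fingertips, in mm); z points along the fingers, y is the line along which they close (so a half turn about z gives the same grasp; the last joint's range is limited). The gripper opens to 92 mm and grips with 3 to 60 N. Pads are 19 mm wide; open, the fingers measure 130 mm over their backs; the gripper's body (75 mm by 190 mm) begins 47 mm behind the grasp point.
Start: joints at [-1.277, 0.434, 0.025, 1.573, -0.012, 1.134, -0.075], TCP at [241.57, 576.441, 251.742] pointing down, gripper open.
Joint ranges: [-2.62, 2.62], [-0.44, 2.09], [-1.27, 1.32], [0.08, 2.57], [-1.32, 4.46], [0.12, 2], [-2.74, 2.74]. Speed limits (rad/s): [2.22, 2.22, 3.01, 3.01, 3.14, 3.14, 3.14].

INTERFACE

Orientations are given as a unit quaternion [w, x, y, z].
In Python, from plant import sensors, read_camera, camera_info, manip gives the robot as it stands.
- The arm moves only by the tool move_arm, never from a script. Its argument "targets" is a list of rows, each an object of numbers: "hand": the opening, from -1 (shut) to 1 (fully open), so that 0 is half open; "tx", "ty", "tz": the shift along the tool's x, y, z in m; "spin": the turn about the tool's z in rad. A call has 1 to 8 rows; each row shifts and turns the commanded pose from where the row before left it, along the tool's axes as they then stand; what a row does not reach is not made up. A row lasts 1/8 s, in which the tool goes at most 62.5 mm and 10.7 degrees, less where a joint would pass 70% of its speed; a pose out of reach is approached as far as the arm can. A call with a gripper value outside its range is refused whole. The fingers move at their own pace and stop on an object; "force" is the grip in N (left out, the last holds). Time passes only in rows, so rows that do not move let the fingers close. It gives the time, the measured TCP pose, the force, the opening and the grip force at its end, in the units of the state.
- sensors.get_state(): the state, without advancing time (a new reading comes with each control period).
- read_camera(name): name is "scene" or "top" or "wrist"; returns (picture, depth): 384x512x3 uint8, red, green, blue; 384x512 float32, mm along the optical axis (not along the pixel's ray), 0 where there is no reading.
- camera_info(name): a dict with "mtx" (3x3 intrinsics, pixels), "extrinsics" (4x4, takes a point from world to camera coordinates). Camera axes: x right, y down, z forward; pixel columns grow to the right and rows downward; lengths in mm; the calibration is good to about 2 mm. A picture is of the moment at which its call begins: read the wrist's pose just before it. camera_info takes no time and is no camera call; for the wrist camera it gives the pose at the moment of the call.
- manip.sign_off(): hands the job in; it is judged then, once.
The state is a dict: "t": time; "joint_positions": joint angles; "dq": joint speeds; "effort": joint torques, N m; "ee_pos": TCP position; "tool_rot": TCP orientation; "wrist_force": force on the tool from outside, world axes, zero at the start; "wrist_torque": the same for the moment, N m; "opening": opening from 0.0 (shut) to 1.0 (fully open); "finger_force": force on a finger pad.
Only numpy, scipy, OpenCV 4.12 (cv2) and the standard library are available. Lean on these libraries where they do the work, as an engineer would, in place of code of your own. Each camera call takes 0.05 s, during which the arm holds its last target. There are 200 camera calls.

## Working session

There is one attempt and no reset: what is moved stays moved. The work goes in short steps, Python scripts to look and compute and a tool call to move; the robot and the scene stay as the last step left them, time stands still between calls to the robot, and variables do not carry over. Pictures are saved under pics/ and viewed, at most 10 in all, crops included, and the job is handed in when it is done.

Besides the shell and the picture viewer there is one more tool, called after "Emit:" as a command line: name --argument value ..., lists and objects as JSON in quotes. move_arm: Moves the arm, as the interface text tells. Its arguments: {"type":"object","properties":{"targets":{"type":"array","items":{"type":"object","properties":{"hand":{"type":"number"},"tx":{"type":"number"},"ty":{"type":"number"},"tz":{"type":"number"},"spin":{"type":"number"}}}},"force":{"type":"number"}},"required":["targets"]}

```bash
ls; mkdir -p pics; cat > h.py <<'E'
import numpy as np, cv2
from plant import sensors, read_camera, camera_info, manip
def cloud(name):
    ci=camera_info(name); im,d=read_camera(name)
    K=np.array(ci['mtx']);E=np.array(ci['extrinsics'])
    v,u=np.mgrid[:d.shape[0],:d.shape[1]]
    c=np.stack([(u-K[0,2])/K[0,0]*d,(v-K[1,2])/K[1,1]*d,d],-1)
    w=(c-E[:3,3])@E[:3,:3]
    w[d==0]=np.nan
    return im,d,w
E
python3 - <<'E'
from h import *
s=sensors.get_state(); print(s)
im,d,w=cloud('top'); cv2.imwrite('pics/top1.png',im[...,::-1]); np.savez('top.npz',im=im,w=w)
im,d,w2=cloud('scene'); cv2.imwrite('pics/scene1.png',im[...,::-1])
print(camera_info('top'))
E
```

```text
pics
{'t': 0.0, 'joint_positions': array([-1.2766071 ,  0.43520283,  0.02498458,  1.5741094 , -0.01157835,
        1.1339957 , -0.07512571]), 'dq': array([-0.00127942,  0.00124235, -0.00060484, -0.00068912,  0.00199658,
        0.00061547, -0.00024541]), 'effort': array([-1.39799700e-03, -6.67866755e+01,  9.84391160e-01, -3.14473557e+01,
       -6.05462515e-02,  4.29730152e-02,  1.80437232e-04]), 'ee_pos': array([241.41474239, 575.97469515, 250.95284756]), 'tool_rot': array([-7.22690582e-05,  1.97143177e-01,  9.80374393e-01, -7.82026203e-04]), 'wrist_force': array([-0.0686145 , -0.40924286, -0.29409115]), 'wrist_torque': array([ 0.04008507, -0.04475836,  0.03662407]), 'finger_force': 0.0, 'opening': 1.0002587938768468}
{'mtx': array([[415.71479203,   0.        , 247.5380212 ],
       [  0.        , 415.71479203, 192.36657858],
       [  0.        ,   0.        ,   1.        ]]), 'extrinsics': array([[ 5.48483801e-02, -9.98478834e-01, -5.62786994e-03,
        -2.54673443e+01],
       [-9.67975970e-01, -5.17882454e-02, -2.45643034e-01,
         5.02823338e+02],
       [ 2.44977913e-01,  1.89207654e-02, -9.69344019e-01,
         7.45575835e+02],
       [ 0.00000000e+00,  0.00000000e+00,  0.00000000e+00,
         1.00000000e+00]])}
```

View pics/top1.png

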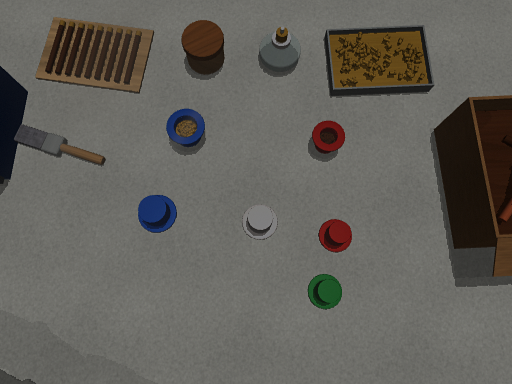

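View pics/scene1.png

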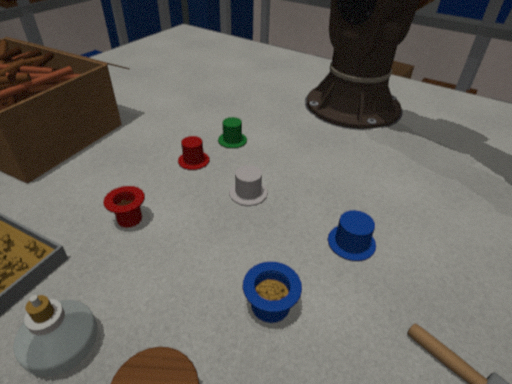

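The top view shows the filled blue cup at (186,127), empty blue at (155,212), filled red at (328,137), empty red at (337,235). The white (260,220) and green (325,290) cups are decoys.

```bash
python3 - <<'E'
from h import *
z=np.load('top.npz'); im=z['im'];w=z['w']
hsv=cv2.cvtColor(im,cv2.COLOR_RGB2HSV)
for n,(u,v) in dict(bf=(186,127),be=(155,212),rf=(328,137),re=(337,235),white=(260,220),green=(325,290)).items():
    sl=np.s_[v-28:v+28,u-28:u+28]; P=w[sl].reshape(-1,3); S=hsv[sl].reshape(-1,3)[:,1]
    m=(P[:,2]>44)&(P[:,2]<56); Q=P[m]
    c,r=cv2.minEnclosingCircle(Q[:,:2].astype(np.float32))
    print(n,'top: n',m.sum(),'med z',np.median(Q[:,2]).round(1),'mid',((Q.min(0)+Q.max(0))/2).round(1)[:2],'ext',np.ptp(Q,0).round(1)[:2],'circ',np.round(c,1),round(r,1))
    if n in('be','re'):
        m=(P[:,2]>2.5)&(P[:,2]<8)&(S>120);Q=P[m]
        c,r=cv2.minEnclosingCircle(Q[:,:2].astype(np.float32));print('  flange z',np.median(Q[:,2]).round(1),np.round(c,1),round(r,1))
E
```

```text
bf top: n 715 med z 48.7 mid [640.8 139. ] ext [78.1 79.5] circ [641.2 138.8] 40.2
be top: n 628 med z 48.9 mid [464.7 187.7] ext [54.8 55.4] circ [464.6 187.6] 28.0
  flange z 4.3 [464.5 187.5] 39.4
rf top: n 587 med z 48.8 mid [ 635.4 -156. ] ext [66. 66.] circ [ 635.5 -156.1] 33.8
re top: n 410 med z 48.8 mid [ 438.1 -178.9] ext [42.8 41.8] circ [ 438.4 -179.3] 22.0
  flange z 4.4 [ 438.6 -179. ] 33.6
white top: n 504 med z 49.1 mid [458.5 -24.8] ext [49.2 47.4] circ [458.6 -24.3] 25.0
green top: n 446 med z 49.2 mid [ 326.6 -159.5] ext [42.5 43.4] circ [ 326.2 -159.7] 22.1
```

All points fit: heights ≈50 mm and radii 40/28/34/22 match the sizes given, and all are in reach. I'll square the tool to the world axes first, then go above the empty blue cup.

Emit:
move_arm --targets '[{"hand": 1, "spin": -0.1, "tz": 0.01}, {"hand": 1, "spin": -0.15, "tz": 0.02}, {"hand": 1, "spin": -0.148, "tz": 0.02}, {"hand": 1}]' --force 15

```text
schema error: expected keys hand, tx, ty, tz, spin
```

Emit:
move_arm --targets '[{"hand": 1, "tx": -0.015, "ty": -0.025}, {"hand": 1, "tx": -0.03, "ty": -0.05}, {"hand": 1, "tx": -0.03, "ty": -0.05}, {"hand": 1, "tx": -0.03, "ty": -0.05}, {"hand": 1, "tx": -0.03, "ty": -0.05}, {"hand": 1, "tx": -0.03, "ty": -0.05}, {"hand": 1, "tx": -0.03, "ty": -0.05}, {"hand": 1, "tx": -0.02, "ty": -0.05}]'

```text
schema error: expected keys hand, tx, ty, tz, spin
```

Emit:
move_arm --targets '[{"hand": 1, "tx": 0, "ty": 0, "tz": 0.01, "spin": -0.1}, {"hand": 1, "tx": 0, "ty": 0, "tz": 0.02, "spin": -0.15}, {"hand": 1, "tx": 0, "ty": 0, "tz": 0.02, "spin": -0.148}, {"hand": 1, "tx": 0, "ty": 0, "tz": 0, "spin": 0}]' --force 15

```text
t: 0.6
ee_pos: [241.3, 575.2, 199.9]
tool_rot: [-0.001, -0.0, 1.0, -0.002]
wrist_force: [-1.0, -0.3, -0.1]
opening: 0.996
finger_force: 0.0
```

Emit:
move_arm --targets '[{"hand": 1, "tx": -0.015, "ty": -0.025, "tz": 0, "spin": 0}, {"hand": 1, "tx": -0.03, "ty": -0.05, "tz": 0, "spin": 0}, {"hand": 1, "tx": -0.03, "ty": -0.05, "tz": 0, "spin": 0}, {"hand": 1, "tx": -0.03, "ty": -0.05, "tz": 0, "spin": 0}, {"hand": 1, "tx": -0.03, "ty": -0.05, "tz": 0, "spin": 0}, {"hand": 1, "tx": -0.03, "ty": -0.05, "tz": 0, "spin": 0}, {"hand": 1, "tx": -0.03, "ty": -0.05, "tz": 0, "spin": 0}, {"hand": 1, "tx": -0.02, "ty": -0.05, "tz": 0, "spin": 0}]'

```text
t: 1.6
ee_pos: [458.6, 200.1, 202.9]
tool_rot: [0.001, 0.002, 1.0, 0.001]
wrist_force: [1.4, -0.0, 0.2]
opening: 1.001
finger_force: 0.0
```

Emit:
move_arm --targets '[{"hand": 1, "tx": -0.004, "ty": -0.007, "tz": 0.02, "spin": 0}, {"hand": 1, "tx": -0.004, "ty": -0.007, "tz": 0.03, "spin": 0}, {"hand": 1, "tx": 0, "ty": 0, "tz": 0.02, "spin": 0}, {"hand": 1, "tx": 0, "ty": 0, "tz": 0, "spin": 0}, {"hand": 1, "tx": 0, "ty": 0, "tz": 0, "spin": 0}]'

```text
t: 2.22
ee_pos: [465.6, 188.2, 132.8]
tool_rot: [0.001, 0.0, 1.0, 0.0]
wrist_force: [0.2, 0.4, 0.9]
opening: 1.003
finger_force: 0.0
```

```bash
python3 - <<'E'
from h import *
s=sensors.get_state(); print(s['ee_pos'],s['tool_rot'])
im,d,w=cloud('wrist'); cv2.imwrite('pics/w1.png',im[...,::-1])
hsv=cv2.cvtColor(im,cv2.COLOR_RGB2HSV)
m=(w[...,2]>44)&(w[...,2]<56)&(hsv[...,1]>120)
Q=w[m];print(len(Q))
if len(Q):
  print(np.median(Q[:,2]),cv2.minEnclosingCircle(Q[:,:2].astype(np.float32)),Q.min(0),Q.max(0))
E
```

```text
[465.59619251 188.16481747 132.83556011] [6.07939365e-04 1.02343751e-04 9.99999745e-01 3.61169615e-04]
3253
50.499983229874324 ((466.263671875, 189.4053497314453), 27.617656707763672) [439.3822913  161.8722506   44.01881776] [493.76127646 217.02266908  52.94576445]
```

View pics/w1.png

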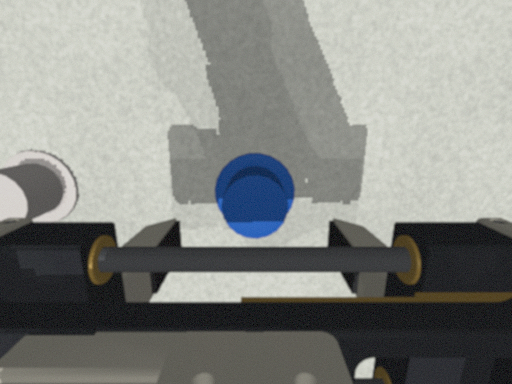

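The wrist view shows the blue cup at about (255,195), centred between the open fingers. It agrees with the top view to within 2 mm, so I'll descend and grip.

Emit:
move_arm --targets '[{"hand": 1, "tx": 0, "ty": 0.001, "tz": 0.03, "spin": 0}, {"hand": 1, "tx": 0, "ty": 0, "tz": 0.03, "spin": 0}, {"hand": 1, "tx": 0, "ty": 0, "tz": 0.025, "spin": 0}, {"hand": 1, "tx": 0, "ty": 0, "tz": 0.01, "spin": 0}, {"hand": 1, "tx": 0, "ty": 0, "tz": 0, "spin": 0}, {"hand": 0.4, "tx": 0, "ty": 0, "tz": 0, "spin": 0}, {"hand": 0.1, "tx": 0, "ty": 0, "tz": 0, "spin": 0}, {"hand": 0, "tx": 0, "ty": 0, "tz": 0, "spin": 0}]' --force 15

```text
t: 3.28
ee_pos: [465.3, 188.8, 37.3]
tool_rot: [0.0, -0.001, 1.0, 0.0]
wrist_force: [-0.1, -0.1, -0.5]
opening: 0.722
finger_force: 0.0
```

Emit:
move_arm --targets '[{"hand": -0.1, "tx": 0, "ty": 0, "tz": 0, "spin": 0}, {"hand": -0.1, "tx": 0, "ty": 0, "tz": 0, "spin": 0}, {"hand": -0.1, "tx": 0, "ty": 0, "tz": 0, "spin": 0}, {"hand": -0.1, "tx": 0, "ty": 0, "tz": 0, "spin": 0}]' --force 15

```text
t: 3.78
ee_pos: [465.1, 188.7, 36.9]
tool_rot: [0.0, -0.001, 1.0, 0.0]
wrist_force: [-1.8, 0.1, 5.2]
opening: 0.602
finger_force: 15.0
```

Gripped: 15 N at a 55 mm opening, as expected. Next I'll lift and carry it above the filled blue cup.

Emit:
move_arm --targets '[{"hand": -0.1, "tx": 0, "ty": 0, "tz": -0.01, "spin": 0}, {"hand": -0.1, "tx": 0, "ty": 0, "tz": -0.025, "spin": 0}, {"hand": -0.1, "tx": 0, "ty": 0, "tz": -0.03, "spin": 0}, {"hand": -0.1, "tx": -0.01, "ty": -0.003, "tz": -0.015, "spin": 0}, {"hand": -0.1, "tx": -0.025, "ty": -0.007, "tz": 0, "spin": 0}, {"hand": -0.1, "tx": -0.03, "ty": -0.01, "tz": 0, "spin": 0}, {"hand": -0.1, "tx": -0.03, "ty": -0.01, "tz": 0, "spin": 0}, {"hand": -0.1, "tx": -0.03, "ty": -0.01, "tz": 0, "spin": 0}]'

```text
t: 4.78
ee_pos: [590.8, 148.4, 117.1]
tool_rot: [-0.0, -0.001, 1.0, 0.0]
wrist_force: [0.1, -0.0, -0.9]
opening: 0.604
finger_force: 15.0
```

Emit:
move_arm --targets '[{"hand": -0.1, "tx": -0.025, "ty": -0.007, "tz": 0, "spin": 0}, {"hand": -0.1, "tx": -0.02, "ty": -0.002, "tz": 0, "spin": 0}, {"hand": -0.1, "tx": -0.006, "ty": 0, "tz": 0, "spin": 0}, {"hand": -0.1, "tx": 0, "ty": 0, "tz": 0, "spin": 0}, {"hand": -0.1, "tx": 0, "ty": 0, "tz": 0, "spin": 0}]'

```text
t: 5.4
ee_pos: [640.1, 140.3, 116.7]
tool_rot: [-0.0, -0.001, 1.0, 0.0]
wrist_force: [-0.2, 0.4, 0.2]
opening: 0.605
finger_force: 15.0
```

```bash
python3 - <<'E'
from h import *
s=sensors.get_state(); print(s['ee_pos'],s['tool_rot'],s['opening'],s['finger_force'],s['wrist_force'])
a=cloud('wrist'); b=cloud('scene')
np.savez('h1.npz',wi=a[0],ww=a[2],si=b[0],sw=b[2])
cv2.imwrite('pics/h1.png',np.vstack([a[0],b[0]])[::1,:,::-1][:, :] if 0 else cv2.resize(np.hstack([a[0],b[0]])[...,::-1],(800,300)))
E
```

```text
[640.09882143 140.27872425 116.74208307] [-4.13791512e-04 -8.84586551e-04  9.99999522e-01  5.06599052e-05] 0.6048189959739412 14.999965660390444 [-0.23151005  0.42599977  0.17067058]
```

View pics/h1.png

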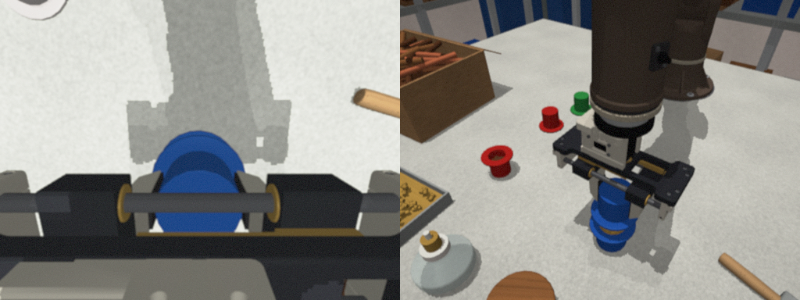

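The held cup hangs just above the filled one; in the scene view both flanges show around (613,215)-(613,235). I'll compare the two flange side faces in that same camera.

```bash
cat > rel.py <<'E'
from h import *
from scipy.optimize import least_squares
def edge(im,w,lo,hi,c0,R,hue):
    hsv=cv2.cvtColor(im,cv2.COLOR_RGB2HSV)
    hd=np.abs((hsv[...,0].astype(int)-hue+90)%180-90)
    m=(w[...,2]>lo)&(w[...,2]<hi)&(hd<15)&(hsv[...,1]>100)&(np.hypot(w[...,0]-c0[0],w[...,1]-c0[1])<R+12)
    P=w[m]; r=np.hypot(P[:,0]-c0[0],P[:,1]-c0[1]); P=P[r>R-6]
    f=lambda c:np.hypot(P[:,0]-c[0],P[:,1]-c[1])-R
    s=least_squares(f,c0,loss='soft_l1',f_scale=0.7)
    a=np.degrees(np.arctan2(P[:,1]-s.x[1],P[:,0]-s.x[0]))
    return s.x.round(2),len(P),'rms',round(float(np.sqrt(np.mean(s.fun**2))),2),'ang',np.percentile(a,[5,95]).round()
E
python3 - <<'E'
from rel import *
z=np.load('h1.npz')
im,w=z['si'],z['sw']
m=(np.hypot(w[...,0]-641,w[...,1]-139)<50)&(w[...,2]>0)&(w[...,2]<115)
print(np.histogram(w[m][:,2],bins=range(0,116,5)))
for lo,hi in ((80.5,84),(79,86),(45.5,49.5),(44,51)): print(lo,edge(im,w,lo,hi,(641,139),40,115))
im,w=z['wi'],z['ww']
for lo,hi in ((82,88),(46,53)): print('wrist',lo,edge(im,w,lo,hi,(641,139),40,115))
E
```

```text
(array([359,  76,  72,  67,  54,  12,  75,  47,   1, 696, 141,   0,   0,
         0,   0,   8, 733, 142, 110, 139, 157, 177, 174]), array([  0,   5,  10,  15,  20,  25,  30,  35,  40,  45,  50,  55,  60,
        65,  70,  75,  80,  85,  90,  95, 100, 105, 110, 115]))
80.5 (array([640.43, 139.78]), 263, 'rms', 2.55, 'ang', array([-62.,  80.]))
79 (array([639.15, 139.64]), 514, 'rms', 2.52, 'ang', array([-59.,  77.]))
45.5 (array([641.03, 138.32]), 354, 'rms', 3.1, 'ang', array([-51.,  91.]))
44 (array([640.74, 138.11]), 568, 'rms', 3.04, 'ang', array([-49.,  90.]))
wrist 82 (array([645.21, 139.81]), 1155, 'rms', 1.73, 'ang', array([-173.,  174.]))
wrist 46 (array([646.1 , 139.99]), 252, 'rms', 0.63, 'ang', array([-176.,  175.]))
```

Top, scene and tool poses agree: about +1.3 mm in x and -1.2 mm in y remain. I'll correct that and lower to 3 mm above contact.

Emit:
move_arm --targets '[{"hand": -0.1, "tx": -0.0013, "ty": -0.0012, "tz": 0, "spin": 0}, {"hand": -0.1, "tx": 0, "ty": 0, "tz": 0.01, "spin": 0}, {"hand": -0.1, "tx": 0, "ty": 0, "tz": 0.01, "spin": 0}, {"hand": -0.1, "tx": 0, "ty": 0, "tz": 0.006, "spin": 0}, {"hand": -0.1, "tx": 0, "ty": 0, "tz": 0, "spin": 0}, {"hand": -0.1, "tx": 0, "ty": 0, "tz": 0, "spin": 0}]'

```text
t: 6.25
ee_pos: [642.5, 138.7, 90.9]
tool_rot: [0.0, -0.001, 1.0, 0.0]
wrist_force: [0.9, -0.2, -1.2]
opening: 0.606
finger_force: 15.0
```

```bash
python3 - <<'E'
from rel import *
s=sensors.get_state(); print(s['ee_pos'],s['wrist_force'])
im,d,w=cloud('scene'); 
c=im[190:340,180:360] if 0 else im
# crop around cups
E=np.array(camera_info('scene')['extrinsics']);K=np.array(camera_info('scene')['mtx'])
p=E[:3,:3]@np.array([641,139,52])+E[:3,3];q=K@p/p[2];u,v=q[:2].astype(int)
cv2.imwrite('pics/h2.png',cv2.resize(im[v-60:v+60,u-60:u+60,::-1],(600,600),interpolation=cv2.INTER_CUBIC)); print(u,v)
E
```

```text
[642.49518086 138.74176872  90.85455227] [ 0.89125251 -0.23744478 -1.15749978]
273 280
```

View pics/h2.png

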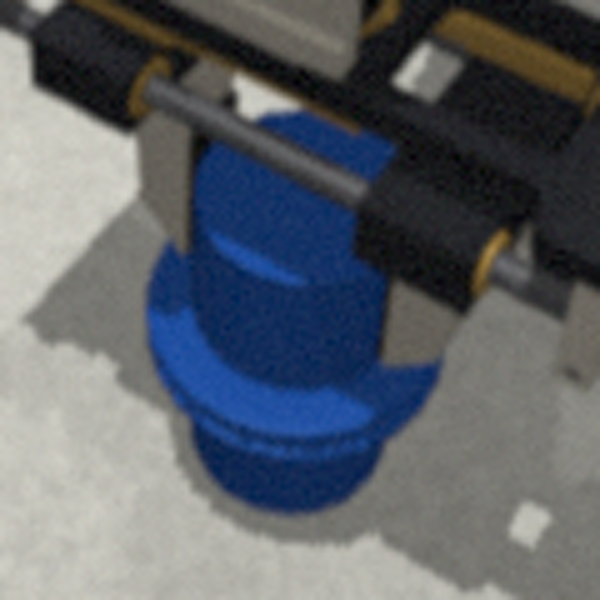

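The flanges look aligned: the upper rim covers the lower evenly at the bottom, (290,440). Now the last few millimetres, gently.

Emit:
move_arm --targets '[{"hand": -0.1, "tx": 0.0007, "ty": 0.0004, "tz": 0.001, "spin": 0}, {"hand": -0.1, "tx": 0, "ty": 0, "tz": 0.001, "spin": 0}, {"hand": -0.1, "tx": 0, "ty": 0, "tz": 0.001, "spin": 0}, {"hand": -0.1, "tx": 0, "ty": 0, "tz": 0, "spin": 0}, {"hand": -0.1, "tx": 0, "ty": 0, "tz": 0, "spin": 0}]'

```text
t: 6.92
ee_pos: [641.7, 139.1, 87.8]
tool_rot: [0.0, -0.001, 1.0, 0.0]
wrist_force: [-0.1, -0.2, -0.6]
opening: 0.602
finger_force: 15.0
```

Emit:
move_arm --targets '[{"hand": -0.1, "tx": 0, "ty": 0, "tz": 0.0005, "spin": 0}, {"hand": -0.1, "tx": 0, "ty": 0, "tz": 0.0005, "spin": 0}, {"hand": -0.1, "tx": 0, "ty": 0, "tz": 0, "spin": 0}, {"hand": -0.1, "tx": 0, "ty": 0, "tz": 0, "spin": 0}]'

```text
t: 7.42
ee_pos: [641.7, 139.1, 87.0]
tool_rot: [0.0, -0.001, 1.0, 0.0]
wrist_force: [-2.1, 0.0, 4.2]
opening: 0.606
finger_force: 15.0
```

Contact shows 4 N at z = 87 mm, as predicted. I'll release slowly, then rise.

Emit:
move_arm --targets '[{"hand": 0.25, "tx": 0, "ty": 0, "tz": 0, "spin": 0}, {"hand": 0.3, "tx": 0, "ty": 0, "tz": 0, "spin": 0}, {"hand": 0.5, "tx": 0, "ty": 0, "tz": 0, "spin": 0}, {"hand": 0.7, "tx": 0, "ty": 0, "tz": 0, "spin": 0}, {"hand": 0.7, "tx": 0, "ty": 0, "tz": 0, "spin": 0}, {"hand": 0.7, "tx": 0, "ty": 0, "tz": -0.015, "spin": 0}, {"hand": 0.7, "tx": 0, "ty": 0, "tz": -0.03, "spin": 0}, {"hand": 1, "tx": 0, "ty": 0, "tz": -0.04, "spin": 0}]'

```text
t: 8.43
ee_pos: [641.3, 139.0, 173.0]
tool_rot: [-0.0, -0.001, 1.0, -0.0]
wrist_force: [0.8, 0.4, 0.5]
opening: 0.916
finger_force: 0.0
```

Emit:
move_arm --targets '[{"hand": 1, "tx": 0.013, "ty": -0.02, "tz": 0, "spin": 0}, {"hand": 1, "tx": 0.03, "ty": -0.047, "tz": 0, "spin": 0}, {"hand": 1, "tx": 0.03, "ty": -0.047, "tz": 0, "spin": 0}, {"hand": 1, "tx": 0.03, "ty": -0.047, "tz": 0, "spin": 0}, {"hand": 1, "tx": 0.03, "ty": -0.047, "tz": 0, "spin": 0}, {"hand": 1, "tx": 0.03, "ty": -0.047, "tz": 0, "spin": 0}, {"hand": 1, "tx": 0.025, "ty": -0.04, "tz": 0, "spin": 0}, {"hand": 1, "tx": 0.0148, "ty": -0.0228, "tz": 0, "spin": 0}]'

```text
t: 9.43
ee_pos: [438.0, -181.3, 172.9]
tool_rot: [0.001, 0.001, 1.0, -0.0]
wrist_force: [0.6, 0.4, 1.1]
opening: 0.999
finger_force: 0.0
```

Emit:
move_arm --targets '[{"hand": 1, "tx": 0, "ty": 0, "tz": 0.02, "spin": 0}, {"hand": 1, "tx": 0, "ty": 0, "tz": 0.02, "spin": 0}, {"hand": 1, "tx": 0, "ty": 0, "tz": 0, "spin": 0}, {"hand": 1, "tx": 0, "ty": 0, "tz": 0, "spin": 0}]'

```text
t: 9.93
ee_pos: [439.8, -179.1, 132.8]
tool_rot: [0.001, -0.001, 1.0, -0.0]
wrist_force: [0.1, -1.0, 0.0]
opening: 1.0
finger_force: 0.0
```

```bash
python3 - <<'E'
from rel import *
s=sensors.get_state(); print(s['ee_pos'],s['tool_rot'])
im,d,w=cloud('top')
m=(np.hypot(w[...,0]-641,w[...,1]-139)<50)
for lo,hi in((94,106),(52,60)):
    Q=w[m&(w[...,2]>lo)&(w[...,2]<hi)]
    if len(Q): print(lo,len(Q),np.median(Q[:,2]),cv2.minEnclosingCircle(Q[:,:2].astype(np.float32)))
im,d,w=cloud('wrist'); hsv=cv2.cvtColor(im,cv2.COLOR_RGB2HSV)
m=(w[...,2]>44)&(w[...,2]<56)&(hsv[...,1]>120)&(np.hypot(w[...,0]-438,w[...,1]+179)<50)
Q=w[m];print(len(Q),cv2.minEnclosingCircle(Q[:,:2].astype(np.float32)),np.median(im[m],0))
E
```

```text
[ 439.80073253 -179.05586951  132.75613896] [ 6.14936510e-04 -6.28211487e-04  9.99999604e-01 -1.36067509e-04]
94 605 98.74566354533043 ((640.5692138671875, 138.1062774658203), 28.317699432373047)
52 375 53.98779835985808 ((640.4244384765625, 138.5015106201172), 39.78040313720703)
2004 ((440.4081726074219, -178.46954345703125), 21.69122314453125) [120.  28.  25.]
```

The blue lid stands at full height, 98.7 mm against 100, within 1 mm of the lower rim's centre. The red cup below the tool is centred, so I'll descend and grip.

Emit:
move_arm --targets '[{"hand": 1, "tx": 0, "ty": 0, "tz": 0.03, "spin": 0}, {"hand": 1, "tx": 0, "ty": 0, "tz": 0.03, "spin": 0}, {"hand": 1, "tx": 0, "ty": 0, "tz": 0.025, "spin": 0}, {"hand": 1, "tx": 0, "ty": 0, "tz": 0.01, "spin": 0}, {"hand": 0.3, "tx": 0, "ty": 0, "tz": 0, "spin": 0}, {"hand": 0, "tx": 0, "ty": 0, "tz": 0, "spin": 0}, {"hand": -0.1, "tx": 0, "ty": 0, "tz": 0, "spin": 0}, {"hand": -0.2, "tx": 0, "ty": 0, "tz": 0, "spin": 0}]'

```text
t: 11.02
ee_pos: [439.5, -179.0, 37.2]
tool_rot: [0.0, -0.001, 1.0, -0.0]
wrist_force: [0.1, 0.2, -0.7]
opening: 0.614
finger_force: 0.0
```

Emit:
move_arm --targets '[{"hand": -0.35, "tx": 0, "ty": 0, "tz": 0, "spin": 0}, {"hand": -0.35, "tx": 0, "ty": 0, "tz": 0, "spin": 0}, {"hand": -0.35, "tx": 0, "ty": 0, "tz": 0, "spin": 0}, {"hand": -0.35, "tx": 0, "ty": 0, "tz": 0, "spin": 0}, {"hand": -0.35, "tx": 0, "ty": 0, "tz": 0, "spin": 0}]'

```text
t: 11.65
ee_pos: [439.3, -178.9, 36.9]
tool_rot: [0.0, -0.001, 1.0, 0.0]
wrist_force: [-1.7, 0.7, 5.4]
opening: 0.478
finger_force: 15.0
```

Emit:
move_arm --targets '[{"hand": -0.35, "tx": 0, "ty": 0, "tz": -0.01, "spin": 0}, {"hand": -0.35, "tx": 0, "ty": 0, "tz": -0.025, "spin": 0}, {"hand": -0.35, "tx": 0, "ty": 0, "tz": -0.03, "spin": 0}, {"hand": -0.35, "tx": -0.01, "ty": 0.001, "tz": -0.015, "spin": 0}, {"hand": -0.35, "tx": -0.025, "ty": 0.003, "tz": 0, "spin": 0}, {"hand": -0.35, "tx": -0.03, "ty": 0.004, "tz": 0, "spin": 0}, {"hand": -0.35, "tx": -0.03, "ty": 0.004, "tz": 0, "spin": 0}, {"hand": -0.35, "tx": -0.03, "ty": 0.004, "tz": 0, "spin": 0}]'

```text
t: 12.65
ee_pos: [564.9, -162.6, 117.1]
tool_rot: [-0.0, -0.001, 1.0, 0.0]
wrist_force: [-0.5, 0.4, -0.9]
opening: 0.481
finger_force: 15.0
```

Emit:
move_arm --targets '[{"hand": -0.35, "tx": -0.03, "ty": 0.003, "tz": 0, "spin": 0}, {"hand": -0.35, "tx": -0.025, "ty": 0.003, "tz": 0, "spin": 0}, {"hand": -0.35, "tx": -0.0173, "ty": 0.001, "tz": 0, "spin": 0}, {"hand": -0.35, "tx": 0, "ty": 0, "tz": 0, "spin": 0}, {"hand": -0.35, "tx": 0, "ty": 0, "tz": 0.01, "spin": 0}, {"hand": -0.35, "tx": 0, "ty": 0, "tz": 0.01, "spin": 0}, {"hand": -0.35, "tx": 0, "ty": 0, "tz": 0.006, "spin": 0}, {"hand": -0.35, "tx": 0, "ty": 0, "tz": 0, "spin": 0}]'

```text
t: 13.65
ee_pos: [635.8, -155.7, 90.0]
tool_rot: [-0.001, -0.0, 1.0, 0.0]
wrist_force: [-0.1, -0.2, -1.1]
opening: 0.478
finger_force: 15.0
```

```bash
python3 - <<'E'
from rel import *
s=sensors.get_state(); print(s['ee_pos'],s['wrist_force'],s['opening'])
im,d,w=cloud('scene')
for lo,hi in ((54.5,58),(46,49.5)): print(lo,edge(im,w,lo,hi,(635.5,-156),34,0))
E=np.array(camera_info('scene')['extrinsics']);K=np.array(camera_info('scene')['mtx'])
p=E[:3,:3]@np.array([635,-156,52])+E[:3,3];q=K@p/p[2];u,v=q[:2].astype(int)
cv2.imwrite('pics/h3.png',cv2.resize(im[v-60:v+60,u-60:u+60,::-1],(600,600),interpolation=cv2.INTER_CUBIC)); print(u,v)
E
```

```text
[ 635.79538374 -155.67466408   89.95743585] [-0.06379879 -0.16856225 -1.08029799] 0.47844973989063644
54.5 (array([ 635.15, -157.01]), 205, 'rms', 2.69, 'ang', array([-38., 113.]))
46 (array([ 638.53, -156.7 ]), 85, 'rms', 1.6, 'ang', array([-11., 102.]))
125 195
```

View pics/h3.png

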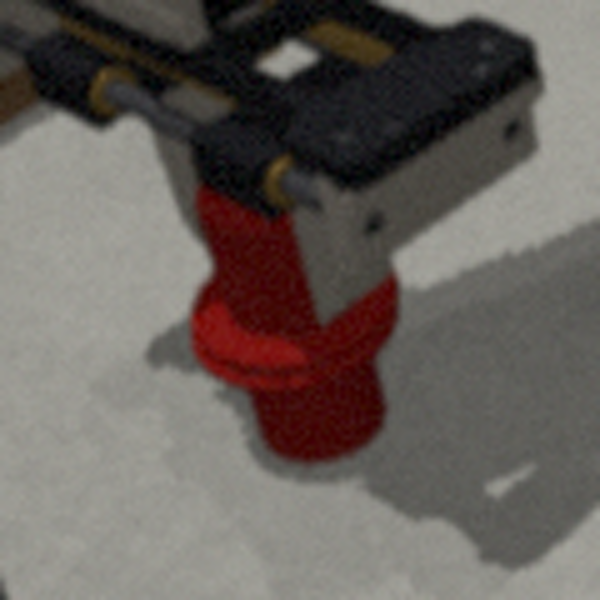

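The red flanges line up at (260,365). I'll nudge 0.6 mm in x and lower gently.

Emit:
move_arm --targets '[{"hand": -0.35, "tx": -0.0006, "ty": 0, "tz": 0.001, "spin": 0}, {"hand": -0.35, "tx": 0, "ty": 0, "tz": 0.001, "spin": 0}, {"hand": -0.35, "tx": 0, "ty": 0, "tz": 0.001, "spin": 0}, {"hand": -0.35, "tx": 0, "ty": 0, "tz": 0, "spin": 0}, {"hand": -0.35, "tx": 0, "ty": 0, "tz": 0, "spin": 0}]'

```text
t: 14.32
ee_pos: [637.1, -155.7, 87.8]
tool_rot: [0.0, -0.001, 1.0, -0.0]
wrist_force: [0.0, 0.6, -1.5]
opening: 0.476
finger_force: 15.0
```

Emit:
move_arm --targets '[{"hand": -0.35, "tx": 0, "ty": 0, "tz": 0.0005, "spin": 0}, {"hand": -0.35, "tx": 0, "ty": 0, "tz": 0.0005, "spin": 0}, {"hand": -0.35, "tx": 0, "ty": 0, "tz": 0, "spin": 0}, {"hand": -0.35, "tx": 0, "ty": 0, "tz": 0, "spin": 0}]'

```text
t: 14.82
ee_pos: [637.1, -155.8, 87.0]
tool_rot: [0.0, -0.001, 1.0, -0.0]
wrist_force: [-1.7, 0.3, 4.0]
opening: 0.48
finger_force: 15.0
```

Emit:
move_arm --targets '[{"hand": 0, "tx": 0, "ty": 0, "tz": 0, "spin": 0}, {"hand": 0.1, "tx": 0, "ty": 0, "tz": 0, "spin": 0}, {"hand": 0.3, "tx": 0, "ty": 0, "tz": 0, "spin": 0}, {"hand": 0.5, "tx": 0, "ty": 0, "tz": 0, "spin": 0}, {"hand": 0.5, "tx": 0, "ty": 0, "tz": 0, "spin": 0}, {"hand": 0.5, "tx": 0, "ty": 0, "tz": -0.015, "spin": 0}, {"hand": 0.5, "tx": 0, "ty": 0, "tz": -0.03, "spin": 0}, {"hand": 0.5, "tx": 0, "ty": 0, "tz": -0.04, "spin": 0}]'

```text
t: 15.82
ee_pos: [636.7, -155.7, 173.0]
tool_rot: [-0.0, -0.001, 1.0, 0.0]
wrist_force: [0.8, 0.5, -0.2]
opening: 0.75
finger_force: 0.0
```

Emit:
move_arm --targets '[{"hand": 0.5, "tx": 0.02, "ty": 0, "tz": -0.02, "spin": 0}, {"hand": 0.5, "tx": 0.05, "ty": 0, "tz": 0, "spin": 0}, {"hand": 0.5, "tx": 0.05, "ty": 0, "tz": 0, "spin": 0}, {"hand": 0.5, "tx": 0.05, "ty": 0, "tz": 0, "spin": 0}, {"hand": 0.5, "tx": 0.03, "ty": 0, "tz": 0, "spin": 0}, {"hand": 0.5, "tx": 0, "ty": 0, "tz": 0, "spin": 0}]'

```text
t: 16.58
ee_pos: [435.3, -156.3, 192.9]
tool_rot: [0.0, 0.0, 1.0, 0.0]
wrist_force: [0.4, 0.3, 0.7]
opening: 0.752
finger_force: 0.0
```

```bash
python3 - <<'E'
from rel import *
im,d,w=cloud('top')
for n,c in dict(b=(641,139),r=(635.5,-156)).items():
  m=(np.hypot(w[...,0]-c[0],w[...,1]-c[1])<50)
  for lo,hi in((94,106),(51,60)):
    Q=w[m&(w[...,2]>lo)&(w[...,2]<hi)]
    if len(Q): print(n,lo,len(Q),np.median(Q[:,2]),cv2.minEnclosingCircle(Q[:,:2].astype(np.float32)))
im2,_,_=cloud('scene')
cv2.imwrite('pics/end.png',cv2.resize(np.hstack([im,im2])[...,::-1],(800,300)))
E
```

```text
b 94 603 98.78275391926176 ((640.5706176757812, 138.61936950683594), 28.247314453125)
b 51 411 53.994056422795076 ((640.7314453125, 138.3798065185547), 39.9276123046875)
r 94 386 98.79971258762487 ((636.1314697265625, -156.14646911621094), 22.24364471435547)
r 51 349 53.95971347462635 ((635.4697265625, -155.87635803222656), 33.45663070678711)
```

View pics/end.png

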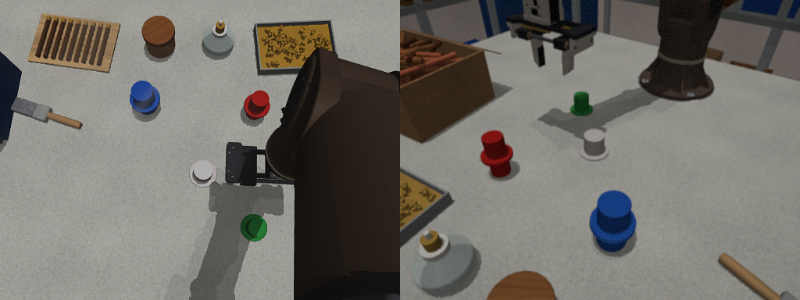

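The final view shows both pairs standing rim on rim within about 1 mm, blue at (613,220) and red at (497,155). The arm is clear and the decoys haven't moved.

```bash
python3 -c "
from plant import manip
print(manip.sign_off())"
```

```text
the job is handed in; nothing more can be done
None
```

Both filled cups are closed with the empty cup of their own colour, mouth down and rim on rim to within about 1 mm, and the job was handed in at about 17 s of the 54 s allowed.

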